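Feel the coupling gap of a pump set with a taper gauge

TASK

The motor and pump on this bedplate are being lined up and the gap between the two coupling flanges has to be gauged. Take the taper gauge (the tool with the flat slab handle) out of the tool rack and slide its blade, held upright, down between the two flange faces until it drags snugly on both of them, without forcing it. Finish while still holding the gauge by its handle, blade upright and snug at that depth, and leave the other tools and parts where they are.

Things in the scene. Friction and masses are not known exactly. Their poses are not given: they have to be found in the camera images.
- gauge_grip (a point): taper gauge, 90 g: black flat slab handle 50 mm high, 12 (x) by 24 mm (y), on a steel blade hanging through a slot of the rack. This point: middle of the handle, 28 mm above its lower end, 123 mm above the blade's tip. z up along the tool, y across the blade's thickness. Gripped across the 12 mm (closing along x) it can swing a little in the fingers and settle between the faces
- gauge_tip (a point): centre of the blade's tip, same axes. The blade is 95 mm long, 14 mm wide (x), 2 mm thick (y) at the tip, evenly thickening on both sides to 9.6 mm at the handle (0.8 mm per 10 mm). Pushed down with about 6 N it wedges snug, both wide faces bearing on the flanges at the mouth of the gap; before that it drags lightly or not at all
- gauge_face_a (a point): a point on the blade's wide face on the +y side, 50 mm above the tip; z points squarely out of that face
- gauge_face_b (a point): the same on the wide face on the -y side; z points squarely out of that face
- rack: wooden tool rack, fixed, 75 mm by 190 mm (its y), 118 mm high, origin at the centre of its underside. Four slots along y, 45 mm apart, each 16 mm (x) by 12 mm (y), go through its top board; in each hangs one upright tool, handle resting on the board and standing 50 to 54 mm above it. Which tool is in which slot varies
- bedplate: grey steel bedplate, fixed, 150 mm wide, 20 mm high; pump at its -y, motor at its +y end, shaft along y, 91 mm above the bench. Origin on the bench under the pump flange's face. Two bare steel coupling flanges, discs 90 mm across, rims bevelled 3 mm, tops at 136 mm, face each other over a clear gap of 5 to 8 mm. Casings beyond reach 160 mm high, the pump's outlet flange (120 to 190 mm to -y) 178 mm
- pump_edge (a point): mouth of the gap on the pump's side: the topmost point of the pump flange's flat face, just under its bevel, 133 mm above the bench, above the shaft. y points along the shaft from pump to motor.
- motor_edge (a point): mouth of the gap on the motor's side: the topmost point of the motor flange's flat face, same axes; the gap is its distance from pump_edge along y
- motor: the electric motor with its coupling flange, fixed to the bedplate, origin on top of the bedplate under the flange's face
- gauge: the whole taper gauge, origin at the tip, axes as gauge_grip
- screwdriver_grip (a point): stubby screwdriver hanging in the rack, black round handle 25 mm across; the middle of its handle
- punch_grip (a point): steel punch with a round collar 32 mm across, hanging in the rack; the middle of its head
- file_grip (a point): small file with a round wooden handle 27 mm across, hanging in the rack; the middle of its handle
- guard_mid (a point): coupling guard taken off the set: an arched sheet cover 164 mm by 110 mm, 112 mm high, standing on the bench; a point inside it 60 mm up
- buffer_mid (a point): black rubber coupling ring, 90 mm across, 14 mm high, lying on the bench; its centre
- spanner_grip (a point): spanner lying on the bench; the middle of its shank
- spray_mid (a point): spray can 58 mm across and 170 mm high; its centre
- grease_mid (a point): white jar of grease 76 mm across and 60 mm high; its centre
There are look-alikes about, which are no part of the job. Leave any purple or red look-alike of the gauge alone.

How it is judged:
By the outcome, as a careful person would: the job done as asked, in the order asked, and still so for the second after the job is handed in, while the arm keeps its last pose, push and grip.
It also fails if it takes over 54 s, if anything falls off the work surface, if the arm or the gripper's body presses on something with over 40 N, if the wrist force passes 120 N, or if a joint passes its speed limit or range.

ROBOT

A 7-joint arm with a two-finger parallel gripper is mounted at the origin on the work surface. World frame = base frame: x ahead of the robot, y to its left, z up, the work surface at z = 0. Lengths are in m, angles in degrees, forces in N, time in s.
With the tool pointing down it reaches from about 0.4 to 0.85 m from the base axis. Payload 6.9 kg.
Tool frame: the origin (TCP) lies between the finger pads; the fingertips stand 14 mm ahead of it and the grasp point (between the pads) lies 5 mm behind it (tcp_to_tips is the distance from the TCP to the fingertips, in m); z points along the fingers, y is the line along which they close (so a half turn about z gives the same grasp; the last joint's range is limited). The gripper opens to 85 mm and grips with 20 to 120 N. Pads are 22 mm wide; open, the fingers measure 114 mm over their backs; the gripper's body (76 mm by 85 mm) begins 54 mm behind the grasp point. The pads swing forward as they close: fully open they stand 13 mm farther back than shut.
Start: joints at [-60.705, 29.078, -13.613, 85.955, 7.202, 65.827, -8.869], TCP at [0.247, 0.574, 0.245] pointing down, gripper open.
Joint ranges: [-176.47, 176.47], [-13.61, 117.27], [-81.72, 77.17], [0.22, 143.17], [-87.28, 267.28], [10, 112.55], [-165.47, 165.47]. Speed limits (degrees/s): [136.94, 136.94, 180, 180, 180, 180, 180].

INTERFACE

Orientations are given as a 3x3 rotation matrix whose columns are the frame's x, y, z axes.
In Python, from plant import * gives the robot as it stands.
- The arm moves only by the tool apply_moves, never from a script. Its arguments are lists of equal length, an entry for each row: "linear": the shift along the tool's x, y, z in m, a list of three; "spin": the turn about the tool's z in rad; "claw": the finger opening in m, from 0 to 0.0854. In form: {"linear": [[dx, dy, dz], ...], "spin": [spin, ...], "claw": [claw, ...]}. A call has 1 to 8 rows; each row is the pose to reach, as a shift and turn from the pose commanded when the call began, along the tool's axes at that moment; what a row does not reach only later rows make up. A row lasts 1/8 s, in which the tool goes at most 62.5 mm and 10.7 degrees, less where a joint would pass 70% of its speed; a pose out of reach is approached as far as the arm can. A call with a gripper value outside its range is refused whole. The fingers move at their own pace and stop on an object; "force" is the grip in N (left out, the last holds). Time passes only in rows, so rows that repeat a pose let the fingers close. It gives the time, the measured TCP pose, the force, the opening and the grip force at its end, in the units of the state.
- get_obs(): the state, without advancing time (a new reading comes with each control period).
- grab_frame(name): name is "scene" or "side" or "wrist"; returns a dict with "color" (480x640x3 uint8, red, green, blue), "range_z" (480x640 float32, m along the optical axis (not along the pixel's ray), 0 where there is no reading), "mtx" (3x3 intrinsics, pixels), "D" ([k1, k2, p1, p2, k3] as OpenCV has them; the pictures are not rectified), "R" (3x3) and "t" (3): a world point X has camera coordinates R X + t. Camera axes: x right, y down, z forward; pixel columns grow to the right and rows downward; lengths in m; the calibration is good to about 2 mm. A picture is of the moment at which its call begins.
- sign_off(): hands the job in; it is judged then, once.
Trained networks look in a picture, given as the dict that the camera call returned (one of the last four; its "shot" number tells which), for a name from the list of things; names that differ only in an ending like _2 or _b are one class to them, and where a whole thing is asked for, a point or a joint stands for the part that bears it (a point fixed in the world has none). Each returns a list of dicts, best first, with "p" (0 to 1); they miss things now and then, are a little off and sometimes report something else, mostly with a low value. They report only what shows in the picture. A call takes as long as a camera call. They do not tell look-alikes from the thing itself.
- recognise(name, picture): "at" ([column, row] in pixels, amid what is visible of it).
- trace(name, picture): "region" (480x640 bool, what is visible of it) and "at" ([column, row] in pixels, amid what is visible of it).
- tip_of(name, picture): "at" ([column, row] in pixels: a listed point, or the origin of a listed thing).
The state is a dict: "clock": time; "joint_pos": joint angles; "joint_velocities": joint speeds; "tau": joint torques, N m; "eef_pos": TCP position; "orientation": TCP orientation; "ft_force": force on the tool from outside, world axes, zero at the start; "moment": the same for the moment, N m; "gripper_width": opening from 0.0 (shut) to 1.0 (fully open); "finger_force": force on a finger pad.
Only numpy, scipy, OpenCV 4.12 (cv2) and the standard library are available. Lean on these libraries where they do the work, as an engineer would, in place of code of your own. Each camera call takes 0.05 s, during which the arm holds its last target. There are 200 camera calls.

## Working session

There is one attempt and no reset: what is moved stays moved. The work goes in short steps, Python scripts to look and compute and a tool call to move; the robot and the scene stay as the last step left them, time stands still between calls to the robot, and variables do not carry over. Pictures are saved under pics/ and viewed, at most 10 in all, crops included, and the job is handed in when it is done.

Besides the shell and the picture viewer there is one more tool, called after ">>>" as name(argument=value, ...), one argument or row to a line, values as JSON. apply_moves: Moves the arm, as the interface text tells. Its arguments: {"type":"object","properties":{"linear":{"type":"array"},"spin":{"type":"array"},"claw":{"type":"array"},"force":{"type":"number"}},"required":["linear","spin","claw"]}

```bash
mkdir -p pics; cat > h.py <<'E'
from plant import *
import numpy as np, cv2
def ray(p,px):
    u=cv2.undistortPoints(np.array([[px]],float),p["mtx"],np.array(p["D"],float))[0,0]
    R=np.array(p["R"]);t=np.array(p["t"])
    return -R.T@t, R.T@np.array([u[0],u[1],1.0])
def pt(p,px,r=2):
    c,rr=int(round(px[0])),int(round(px[1]))
    w=p["range_z"][max(0,rr-r):rr+r+1,max(0,c-r):c+r+1];w=w[w>0]
    o,d=ray(p,px)
    return o+d*np.median(w) if w.size else None
def tri(L):
    A=np.zeros((3,3));b=np.zeros(3)
    for p,px in L:
        o,d=ray(p,px);d=d/np.linalg.norm(d);M=np.eye(3)-np.outer(d,d);A+=M;b+=M@o
    X=np.linalg.solve(A,b)
    return X,[np.linalg.norm(np.cross(X-ray(p,q)[0],ray(p,q)[1]/np.linalg.norm(ray(p,q)[1])))*1000 for p,q in L]
def proj(p,X):
    return cv2.projectPoints(np.array(X,float).reshape(-1,1,3),cv2.Rodrigues(np.array(p["R"],float))[0],np.array(p["t"],float),p["mtx"],np.array(p["D"],float))[0].reshape(-1,2)
def save(p,n,crop=None,s=1):
    im=p["color"][:,:,::-1]
    if crop: im=im[crop[1]:crop[3],crop[0]:crop[2]]
    cv2.imwrite("pics/"+n+".png",cv2.resize(im,None,fx=s,fy=s,interpolation=cv2.INTER_CUBIC))
E
python3 - <<'E'
from h import *
np.set_printoptions(precision=4,suppress=True)
o=get_obs();print(o["clock"],o["eef_pos"],o["orientation"],o["ft_force"])
for c in ["scene","side","wrist"]:
    p=grab_frame(c);save(p,c+"0")
    R=np.array(p["R"]);print(c,"cam",-R.T@p["t"],"fwd",R[2])
    for n in ["gauge_grip","screwdriver_grip","punch_grip","file_grip","pump_edge","motor_edge","rack","bedplate"]:
        f=tip_of(n,p)
        for q in f[:3]: print(n,np.array(q["at"]),round(q["p"],2),pt(p,q["at"]))
E
```

```text
0.0 [0.2466 0.5738 0.2444] [[-0.9188  0.3947 -0.0007]
 [ 0.3947  0.9188 -0.0017]
 [-0.     -0.0019 -1.    ]] [-0.4619  0.0959 -0.7896]
scene cam [ 1.6467 -0.2243  1.1629] fwd [-0.733   0.1086 -0.6716]
gauge_grip [227.2 280.3] 0.83 [ 0.6315 -0.3134  0.1289]
gauge_grip [174.4 259.2] 0.79 [ 0.5331 -0.4391  0.1249]
gauge_grip [145.  286.7] 0.79 [ 0.6114 -0.5065  0.1215]
screwdriver_grip [223.6 244.4] 0.53 [ 0.5271 -0.3155  0.1485]
screwdriver_grip [240.7 238.6] 0.28 [ 0.5193 -0.2726  0.1538]
screwdriver_grip [210.1 267.2] 0.27 [ 0.5587 -0.3549  0.1076]
punch_grip [241.3 239.2] 0.47 [ 0.5205 -0.2713  0.1527]
file_grip [257.3 235.2] 0.56 [ 0.5149 -0.2313  0.1546]
pump_edge [387.4 253.1] 0.87 [0.6112 0.0763 0.1321]
motor_edge [395.3 253.7] 0.86 [0.6169 0.0946 0.1323]
rack [240.9 282.3] 0.87 [ 0.5277 -0.2886  0.0095]
bedplate [383.  291.1] 0.79 [0.63   0.0664 0.0178]
side cam [ 1.3133 -0.1033  0.7378] fwd [-0.7885  0.0302 -0.6143]
gauge_grip [165.5 238.1] 0.77 [ 0.5246 -0.3518  0.1544]
gauge_grip [ 53.7 349.9] 0.72 [ 0.6653 -0.5588  0.0107]
gauge_grip [119.6 255.2] 0.66 [ 0.5335 -0.4441  0.1242]
screwdriver_grip [188. 237.] 0.66 [ 0.5266 -0.3081  0.1562]
screwdriver_grip [175.7 289.2] 0.27 [ 0.5145 -0.3595  0.0105]
screwdriver_grip [137.4 350.6] 0.26 [ 0.7197 -0.384   0.0578]
punch_grip [208.2 234.7] 0.82 [ 0.5205 -0.2701  0.1552]
file_grip [232.1 235.1] 0.72 [ 0.5161 -0.2248  0.1485]
file_grip [393.5 307.6] 0.22 [0.6095 0.0895 0.0201]
pump_edge [397.9 263.9] 0.78 [0.6035 0.0894 0.1293]
motor_edge [400.5 264. ] 0.66 [0.6079 0.0932 0.1325]
rack [208.9 289.1] 0.88 [ 0.5176 -0.2893  0.009 ]
rack [176.6 288.8] 0.47 [ 0.5141 -0.3575  0.0112]
bedplate [389.  317.3] 0.73 [0.6344 0.0761 0.0192]
wrist cam [0.1736 0.6042 0.3751] fwd [ 0.2852 -0.1221 -0.9507]
```

View pics/scene0.png

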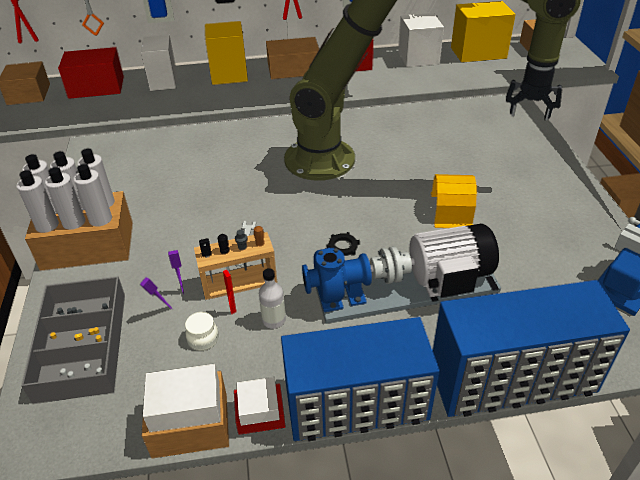

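```bash
python3 - <<'E'
from h import *
p=grab_frame("side");save(p,"side_rack",(60,180,300,360),3.3)
E
```

```text
(no output)
```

View pics/side_rack.png

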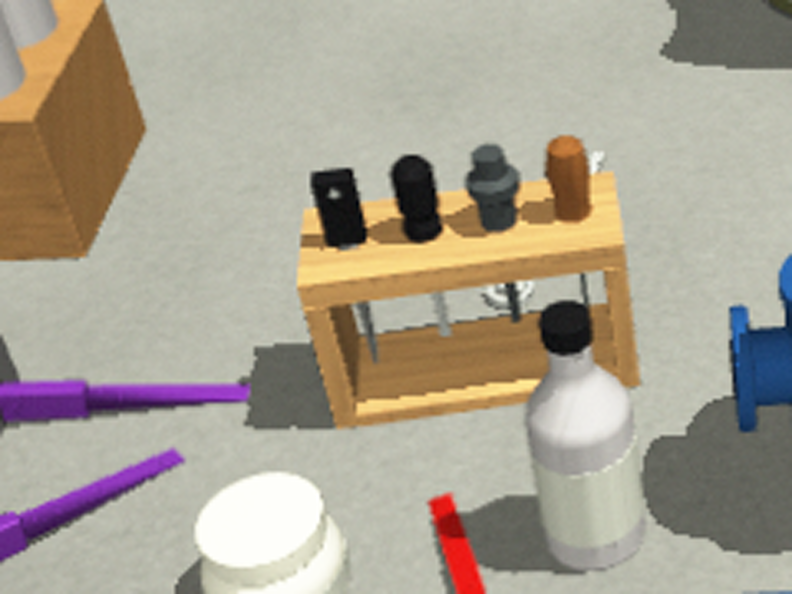

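The four rack tools from left to right in the side view are a black slab at (165,238), a black round handle at (188,237), a collared punch at (208,235) and a wooden handle at (232,235). The slab-handled one, with a tapered blade below it, is the gauge. The purple look-alikes near scene (175,258) and (155,292) and the red one at (230,290) are not part of the job. I'm moving above the gauge now.

>>> apply_moves(
  linear=[
    [-0.334,-0.263,-0.076],
    [-0.334,-0.263,-0.076],
    [-0.334,-0.263,-0.076],
    [-0.334,-0.263,-0.076],
    [-0.334,-0.263,-0.076],
    [-0.334,-0.263,-0.076],
    [-0.334,-0.263,-0.076],
    [-0.334,-0.263,-0.076],
  ],
  spin=[0.15,0.3,0.45,0.58,0.58,0.58,0.58,0.58],
  claw=[0.085,0.085,0.085,0.085,0.085,0.085,0.085,0.085],
)

```text
clock: 2.4
eef_pos: [0.4523, 0.196, 0.3223]
orientation: [[-0.545, 0.838, 0.003], [0.838, 0.545, -0.001], [-0.002, 0.002, -1.0]]
ft_force: [-0.6, 0.9, -0.3]
gripper_width: 0.997
finger_force: 0.0
```

>>> apply_moves(
  linear=[
    [-0.497,-0.24,0.02],
    [-0.497,-0.24,0.02],
    [-0.497,-0.24,0.02],
    [-0.497,-0.24,0.02],
    [-0.497,-0.24,0.02],
    [-0.497,-0.24,0.02],
    [-0.497,-0.24,0.02],
    [-0.497,-0.24,0.02],
  ],
  spin=[0.08,0.16,0.24,0.32,0.4,0.48,0.56,0.576],
  claw=[0.085,0.085,0.085,0.085,0.085,0.085,0.085,0.085],
)

```text
clock: 3.4
eef_pos: [0.5181, -0.2949, 0.303]
orientation: [[-0.01, 1.0, 0.001], [1.0, 0.01, 0.001], [0.001, 0.001, -1.0]]
ft_force: [0.7, 1.2, 0.7]
gripper_width: 0.999
finger_force: 0.0
```

```bash
python3 - <<'E'
from h import *
np.set_printoptions(precision=4,suppress=True)
o=get_obs();print(o["clock"],o["eef_pos"],o["orientation"],o["joint_pos"],o["ft_force"])
p=grab_frame("wrist");save(p,"wrist1")
for n in ["gauge_grip","gauge","screwdriver_grip","punch_grip","file_grip","rack"]:
    for q in tip_of(n,p)[:2]: print(n,np.array(q["at"]),round(q["p"],2),pt(p,q["at"]))
f=trace("gauge",p)
for q in f[:2]:
    m=q["region"];print(q["p"],q["at"],m.sum())
    v,u=np.nonzero(m); P=np.array([pt(p,(a,b),0) for a,b in zip(u,v) if p["range_z"][b,a]>0])
    T=P[P[:,2]>P[:,2].max()-0.006];print(P[:,2].max(),len(T),T.mean(0),cv2.minAreaRect((T[:,:2]*1000).astype(np.float32)))
E
```

```text
3.4 [ 0.5181 -0.2949  0.303 ] [[-0.0097  1.      0.0006]
 [ 1.      0.0097  0.0007]
 [ 0.0007  0.0006 -1.    ]] [14.6152 25.0175 20.2259 85.2213 -8.9347 71.3376 36.5114] [0.742  1.1704 0.6825]
gauge_grip [544.7 167.7] 0.65 [ 0.7359 -0.2696  0.0273]
gauge_grip [327.4 311.7] 0.63 [ 0.522  -0.353   0.1693]
gauge [423.9 201.5] 0.78 [ 0.624  -0.3114  0.0014]
gauge [374.2 341.7] 0.73 [ 0.5799 -0.4774  0.0033]
screwdriver_grip [321.7 251.5] 0.86 [ 0.5176 -0.3087  0.1699]
punch_grip [315.6 191. ] 0.89 [ 0.5135 -0.2683  0.1712]
file_grip [305.3 124. ] 0.75 [ 0.5071 -0.2275  0.173 ]
rack [317.1 182.3] 0.58 [ 0.5142 -0.2648  0.1598]
0.89 [333.7, 384.7] 1100
0.031098150114315548 307 [ 0.5395 -0.5646  0.0276] ((539.1635131835938, -562.3037109375), (12.24434757232666, 46.879112243652344), 6.4536638259887695)
0.59 [415.2, 383.0] 1356
0.03150397501064783 267 [ 0.6611 -0.564   0.0277] ((658.8277587890625, -561.6508178710938), (11.366345405578613, 48.4310188293457), 43.30877685546875)
```

View pics/wrist1.png

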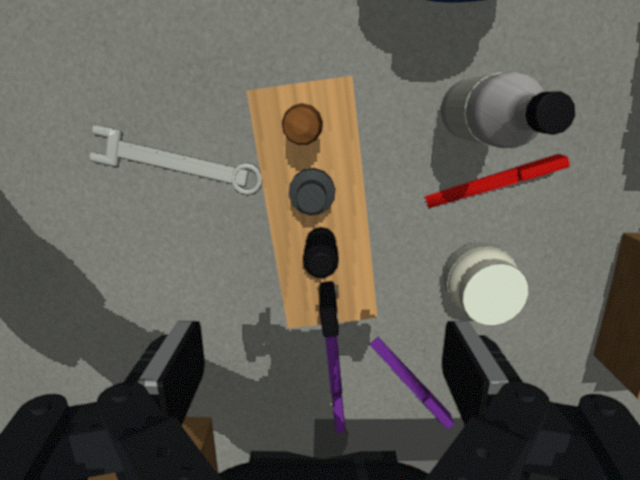

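The wrist view shows the black slab at (328,310) in the bottom slot. The round handles are at (321,250), (313,191) and (302,124), and the purple and red look-alikes are outside the rack. I'll fit the slab's top and the rack's yaw.

```bash
cat > g.py <<'E'
from h import *
np.set_printoptions(precision=4,suppress=True)
def cloud(p):
    vv,uu=np.mgrid[0:480,0:640];z=p["range_z"];m=z>0
    px=np.stack([uu[m],vv[m]],1).astype(float)
    q=cv2.undistortPoints(px[:,None],p["mtx"],np.array(p["D"],float))[:,0]
    C=np.c_[q,np.ones(len(q))]*z[m][:,None]
    return (C-np.array(p["t"]))@np.array(p["R"]),px
E
python3 - <<'E'
from g import *
p=grab_frame("wrist");P,px=cloud(p)
m=(abs(P[:,0]-.522)<.025)&(abs(P[:,1]+.353)<.028)&(P[:,2]>.135)&(P[:,2]<.2)&(P[:,1]<-.333)
H=P[m];print(len(H),np.percentile(H[:,2],[1,50,90,99]))
T=H[H[:,2]>np.percentile(H[:,2],95)-.006];print("top",T.mean(0),cv2.minAreaRect((T[:,:2]*1000).astype(np.float32)))
b=(abs(P[:,2]-.118)<.006)&(abs(P[:,0]-.515)<.08)&(abs(P[:,1]+.28)<.14)
B=P[b];print("board z",np.median(B[:,2]),cv2.minAreaRect((B[:,:2]*1000).astype(np.float32)))
for n in ["gauge_grip","screwdriver_grip","punch_grip","file_grip"]:
    for q in tip_of(n,p)[:3]: print(n,np.array(q["at"]),round(q["p"],2),pt(p,q["at"]))
E
```

```text
828 [0.1362 0.1678 0.1694 0.1702]
top [ 0.5229 -0.3604  0.1684] ((522.92919921875, -361.5137023925781), (12.044594764709473, 23.653972625732422), 7.980871677398682)
board z 0.11920325081573366 ((513.4948120117188, -295.24969482421875), (75.51055145263672, 190.53158569335938), 8.054671287536621)
gauge_grip [337.6 412.7] 0.8 [ 0.5388 -0.5581  0.0266]
gauge_grip [331.3 313.6] 0.7 [ 0.5246 -0.3523  0.1688]
gauge_grip [438.8 410.2] 0.63 [ 0.6597 -0.5558  0.0256]
screwdriver_grip [321.9 255.2] 0.86 [ 0.5175 -0.3089  0.1699]
punch_grip [311.  193.4] 0.78 [ 0.5102 -0.2673  0.1714]
```

>>> apply_moves(
  linear=[
    [-0.0666,0.0042,0.0],
    [-0.0666,0.0042,0.03],
    [-0.0666,0.0042,0.06],
    [-0.0666,0.0042,0.08],
    [-0.0666,0.0042,0.08],
    [-0.0666,0.0042,0.08],
  ],
  spin=[-0.06,-0.131,-0.131,-0.131,-0.131,-0.131],
  claw=[0.085,0.085,0.085,0.06,0.06,0.06],
)

```text
clock: 4.8
eef_pos: [0.5223, -0.3612, 0.2242]
orientation: [[-0.14, 0.99, 0.001], [0.99, 0.14, -0.001], [-0.001, 0.001, -1.0]]
ft_force: [0.2, -0.7, 0.3]
gripper_width: 0.701
finger_force: 0.0
```

```bash
python3 - <<'E'
from g import *
o=get_obs();print(o["clock"],o["eef_pos"],o["orientation"],o["gripper_width"],o["ft_force"])
p=grab_frame("wrist");P,px=cloud(p);save(p,"wrist2")
m=(abs(P[:,0]-.522)<.025)&(abs(P[:,1]+.36)<.028)&(P[:,2]>.135)&(P[:,2]<.18)&(P[:,1]<-.333)
H=P[m];T=H[H[:,2]>np.percentile(H[:,2],95)-.006];print("top",len(T),T.mean(0),cv2.minAreaRect((T[:,:2]*1000).astype(np.float32)))
E
```

```text
4.8 [ 0.5223 -0.3612  0.2242] [[-0.1397  0.9902  0.001 ]
 [ 0.9902  0.1397 -0.0009]
 [-0.001   0.0009 -1.    ]] 0.7006809975264141 [ 0.2167 -0.7225  0.2651]
top 1185 [ 0.5228 -0.3608  0.1687] ((522.93505859375, -361.67169189453125), (11.646662712097168, 23.867496490478516), 8.162683486938477)
```

View pics/wrist2.png

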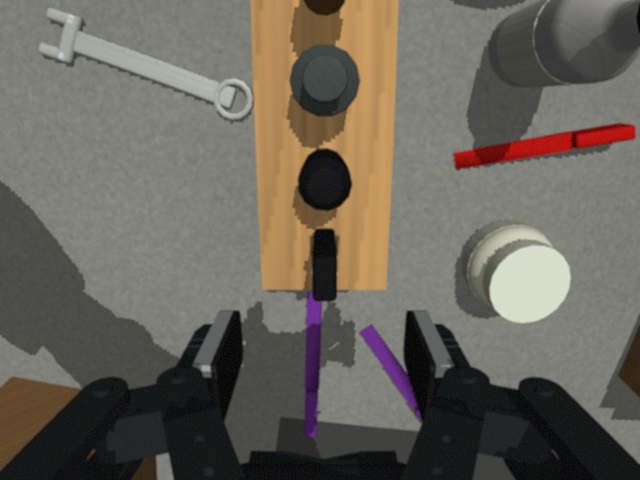

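The slab at (324,265) is centred between the fingers at (225) and (425) and its yaw matches, so I'm going down to grip it.

>>> apply_moves(
  linear=[
    [0,0.0005,0.03],
    [0,0.0005,0.06],
    [0,0.0005,0.079],
    [0,0.0005,0.079],
    [0,0.0005,0.079],
    [0,0.0005,0.079],
    [0,0.0005,0.079],
    [0,0.0005,0.079],
  ],
  spin=[0,0,0,0,0,0,0,0],
  claw=[0.06,0.06,0.06,0.06,0.005,0.005,0.005,0.005],
  force=50,
)

```text
clock: 5.85
eef_pos: [0.5229, -0.3612, 0.1453]
orientation: [[-0.14, 0.99, 0.002], [0.99, 0.14, -0.001], [-0.001, 0.001, -1.0]]
ft_force: [-0.7, 0.3, 5.4]
gripper_width: 0.131
finger_force: 49.6
```

>>> apply_moves(
  linear=[
    [0,0,0],
    [0,0,0],
  ],
  spin=[0,0],
  claw=[0.005,0.005],
)

```text
clock: 6.1
eef_pos: [0.5228, -0.3612, 0.1453]
orientation: [[-0.139, 0.99, 0.002], [0.99, 0.139, -0.001], [-0.001, 0.001, -1.0]]
ft_force: [-0.7, 1.8, 6.7]
gripper_width: 0.129
finger_force: 49.6
```

>>> apply_moves(
  linear=[
    [0,0,-0.02],
    [0,0,-0.05],
    [0,0,-0.09],
    [0,0,-0.13],
    [0,0,-0.17],
    [0,0,-0.2],
    [0,0,-0.2],
    [0,0,-0.2],
  ],
  spin=[0,0,0,0,0,0,0,0],
  claw=[0.005,0.005,0.005,0.005,0.005,0.005,0.005,0.005],
)

```text
clock: 7.1
eef_pos: [0.5221, -0.3605, 0.3431]
orientation: [[-0.14, 0.99, -0.001], [0.99, 0.14, 0.001], [0.001, -0.001, -1.0]]
ft_force: [-0.3, -0.3, -2.1]
gripper_width: 0.131
finger_force: 49.3
```

```bash
python3 - <<'E'
from g import *
o=get_obs();print(o["clock"],o["eef_pos"],o["gripper_width"],o["ft_force"],o["finger_force"])
L={n:[] for n in ["pump_edge","motor_edge","gauge_tip","gauge_grip"]}
for c in ["scene","side"]:
    p=grab_frame(c)
    save(p,c+"_fl",(330,200,470,320) if c=="scene" else (130,140,270,260),5)
    for n in L:
        for q in tip_of(n,p)[:4]:
            print(c,n,np.array(q["at"]),round(q["p"],2),pt(p,q["at"],1))
        f=tip_of(n,p)
        if f: L[n].append((p,f[0]["at"]))
    P,px=cloud(p)
    m=(P[:,2]>.12)&(P[:,2]<.14)&(abs(P[:,0]-.61)<.03)&(abs(P[:,1]-.085)<.06)
    print("flange pts",m.sum())
    T=P[m];
    for y0 in np.arange(.05,.125,.004):
        k=abs(T[:,1]-y0)<.002
        if k.sum(): print(round(y0,3),k.sum(),T[k][:,2].max().round(4),T[k].mean(0))
for n in ["pump_edge","motor_edge"]: print(n,tri(L[n]))
E
```

```text
7.1 [ 0.5221 -0.3605  0.3431] 0.13137076611302365 [-0.2549 -0.325  -2.0764] 49.299911856651306
scene pump_edge [389.1 251.6] 0.62 [0.6064 0.0817 0.1316]
scene motor_edge [392.3 249.5] 0.98 [0.6    0.0914 0.1311]
scene motor_edge [200.1 329.6] 0.63 [ 0.7094 -0.3884  0.0575]
scene gauge_tip [166.9 307.9] 0.88 [ 0.5758 -0.4797  0.0005]
scene gauge_tip [183.1 291.6] 0.84 [ 0.5245 -0.4399 -0.0012]
scene gauge_tip [234.1 314.2] 0.7 [ 0.6249 -0.3123 -0.0007]
scene gauge_tip [200.5 222.5] 0.55 [ 0.2541 -0.3928 -0.0018]
scene gauge_grip [132.  299.9] 0.75 [ 0.5469 -0.5656  0.0154]
scene gauge_grip [253.6 343.6] 0.61 [ 0.747  -0.2697  0.0269]
scene gauge_grip [193.7 183.1] 0.59 [ 0.5398 -0.3555  0.3519]
scene gauge_grip [128.7 337.2] 0.57 [ 0.6684 -0.5647  0.0157]
flange pts 268
0.062 4 0.1305 [0.6126 0.0634 0.1275]
0.066 11 0.1308 [0.6131 0.0661 0.1259]
0.07 36 0.1368 [0.6133 0.0702 0.129 ]
0.074 27 0.1364 [0.6152 0.0742 0.1297]
0.078 31 0.1362 [0.6219 0.0781 0.1307]
0.082 14 0.1353 [0.6244 0.0824 0.1294]
0.086 3 0.1254 [0.6207 0.0851 0.1233]
0.09 38 0.1334 [0.6102 0.0902 0.1269]
0.094 26 0.1
[... 896 characters left out ...]
72]
flange pts 442
0.066 15 0.1321 [0.6134 0.0658 0.1281]
0.07 49 0.1367 [0.6109 0.0705 0.1287]
0.074 42 0.137 [0.6212 0.0738 0.1318]
0.078 44 0.1373 [0.6203 0.0779 0.1318]
0.082 34 0.1349 [0.6234 0.082  0.1313]
0.086 8 0.133 [0.629  0.0848 0.1286]
0.09 50 0.1339 [0.6118 0.0905 0.127 ]
0.094 54 0.1382 [0.6188 0.0938 0.1317]
0.098 42 0.1361 [0.6215 0.0979 0.1312]
0.102 41 0.1361 [0.6211 0.1018 0.1313]
0.106 19 0.1347 [0.6211 0.1052 0.1304]
0.11 8 0.1332 [0.6132 0.1092 0.1294]
pump_edge (array([0.5933, 0.0882, 0.1189]), [np.float64(2.5961421974233727), np.float64(2.5961421974233727)])
motor_edge (array([0.5879, 0.0965, 0.1193]), [np.float64(1.4668074950830328), np.float64(1.4668074950830172)])
```

View pics/scene_fl.png

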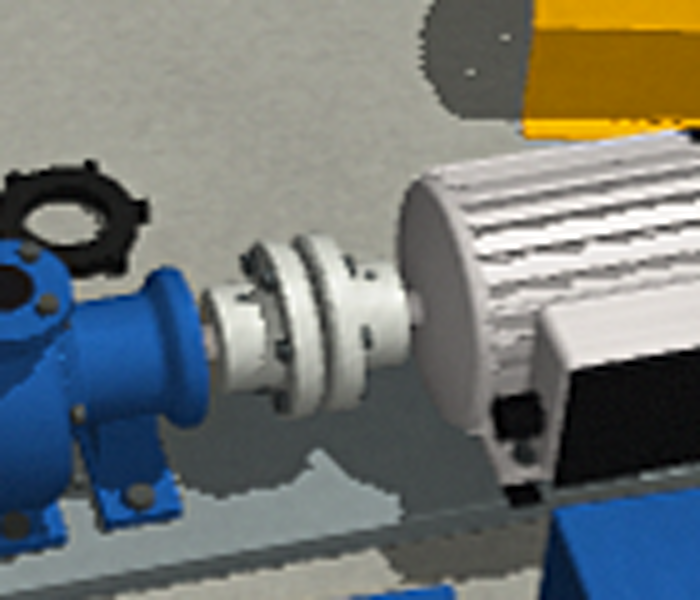

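>>> apply_moves(
  linear=[
    [0.03,0.011,0],
    [0.09,0.034,0],
    [0.15,0.056,0],
    [0.21,0.079,0],
    [0.27,0.1,0],
    [0.33,0.122,0],
    [0.365,0.135,0],
    [0.365,0.135,0.02],
  ],
  spin=[0,0,0,0,0,0,0,0],
  claw=[0.005,0.005,0.005,0.005,0.005,0.005,0.005,0.005],
)

```text
clock: 9.0
eef_pos: [0.6064, 0.0252, 0.3247]
orientation: [[-0.147, 0.989, 0.003], [0.989, 0.147, 0.003], [0.002, 0.003, -1.0]]
ft_force: [0.6, 0.2, -0.6]
gripper_width: 0.135
finger_force: 49.2
```

>>> apply_moves(
  linear=[
    [0,0,0],
    [0,0,0],
  ],
  spin=[0,0],
  claw=[0.005,0.005],
)

```text
clock: 9.25
eef_pos: [0.6052, 0.0184, 0.3249]
orientation: [[-0.138, 0.99, 0.001], [0.99, 0.138, -0.0], [-0.001, 0.001, -1.0]]
ft_force: [-0.5, 0.4, -0.8]
gripper_width: 0.133
finger_force: 49.2
```

```bash
python3 - <<'E'
from g import *
o=get_obs();print(o["clock"],o["eef_pos"],o["orientation"],o["gripper_width"],o["ft_force"],o["finger_force"])
p=grab_frame("wrist");save(p,"wrist3");np.save("w3.npy",p,allow_pickle=True)
for n in ["pump_edge","motor_edge","gauge_tip","gauge_grip"]:
    for q in tip_of(n,p)[:2]: print(n,np.array(q["at"]),round(q["p"],2),pt(p,q["at"],1))
P,px=cloud(p)
b=(abs(P[:,2]-.02)<.005)&(abs(P[:,0]-.61)<.12);B=P[b]
print("bed",len(B),B.min(0),B.max(0),cv2.minAreaRect((B[:,:2]*1000).astype(np.float32)))
b=(P[:,2]>.128)&(P[:,2]<.14)&(abs(P[:,0]-.61)<.05)&(P[:,1]>.06)&(P[:,1]<.12);B=P[b]
print("fl",len(B),cv2.minAreaRect((B[:,:2]*1000).astype(np.float32)))
E
```

```text
9.25 [0.6052 0.0184 0.3249] [[-0.138   0.9904  0.0006]
 [ 0.9904  0.138  -0.0004]
 [-0.0005  0.0005 -1.    ]] 0.13336557557544687 [-0.4581  0.388  -0.775 ] 49.15260851383209
pump_edge [343.3 124. ] 0.93 [0.6137 0.0829 0.0862]
gauge_tip [321.5 239.1] 0.84 [0.6044 0.0186 0.2102]
gauge_tip [303.7 428.4] 0.54 [ 0.6261 -0.3153  0.0012]
gauge_grip [322.  345.8] 0.68 [0.6034 0.0293 0.3467]
bed 15188 [ 0.4902 -0.208   0.015 ] [0.6943 0.184  0.025 ] ((603.3309936523438, -18.606170654296875), (389.1935119628906, 190.8102264404297), 84.64373779296875)
fl 2965 ((610.86083984375, 85.70291900634766), (56.80602264404297, 45.45153045654297), 1.661850094795227)
```

View pics/wrist3.png

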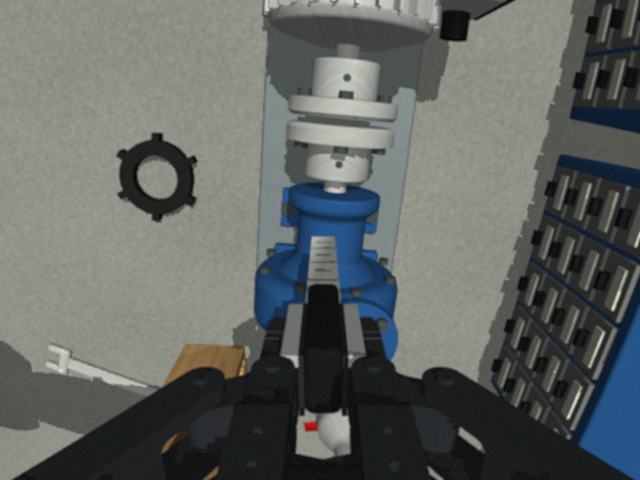

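The wrist view shows the gap as a dark strip near (342,121), between the pump flange at (341,134) and the motor flange at (342,106). The blade hangs straight with its tip at (321,239). I'll fit the shaft's yaw and the gap centre.

```bash
cat > gap.py <<'E'
from g import *
from scipy.optimize import least_squares
def gap(p,verbose=1):
    P,px=cloud(p)
    b=(P[:,2]>.110)&(P[:,2]<.142)&(abs(P[:,0]-.612)<.05)&(P[:,1]>.055)&(P[:,1]<.125);B=P[b]
    def cyl(B):
        f=lambda a:np.hypot((B[:,0]-a[0])*np.cos(a[1])+(B[:,1]-.087)*np.sin(a[1]),B[:,2]-.091-a[2])-.045
        r=least_squares(f,[.612,0.08,0],loss="soft_l1",f_scale=.0008);return r.x,f(r.x)
    for _ in range(3):
        a,r=cyl(B);B=B[abs(r)<.0025]
    x0,th,dz=a
    d=np.array([-np.sin(th),np.cos(th),0]);n=np.array([np.cos(th),np.sin(th),0])
    s=(B-[x0,.087,0])@d
    print("axis x at y=.087",x0,"yaw deg",np.degrees(th),"dz",dz,"n",len(B),"s range",np.percentile(s,[1,99]))
    g=cv2.cvtColor(p["color"],cv2.COLOR_RGB2GRAY).astype(np.float32)
    S=np.arange(-.025,.0251,.0005);prof=[];zz=[]
    for z,rr in((.136,0),(.133,0)):
        pr=[]
        for k in np.linspace(-.006,.006,13):
            X=np.array([x0,.087,z])+S[:,None]*d+k*n
            q=proj(p,X).astype(np.float32);pr.append(cv2.remap(g,q[:,:1],q[:,1:],cv2.INTER_LINEAR)[:,0])
        pr=np.median(pr,0);prof.append(pr)
    h=(abs((P-[x0,.087,0])@n)<.008)&(P[:,2]>.05)&(P[:,2]<.15)
    t=(P[h]-[x0,.087,0])@d;Z=P[h][:,2]
    for i,sv in enumerate(S):
        if abs(sv)<.016:
            k=abs(t-sv)<.0005
            print(round(sv*1000,1),prof[0][i].round(),prof[1][i].round(),Z[k].round(3).min() if k.any() else '',Z[k].round(3).max() if k.any() else '')
    return a
E
python3 - <<'E'
from gap import *
p=np.load("w3.npy",allow_pickle=True).item();print(p["mtx"][0]);gap(p)
E
```

```text
[424.5491   0.     322.7343]
axis x at y=.087 0.6068416701076285 yaw deg -86.98110513614131 dz -0.005556939449889737 n 1407 s range [-0.0255  0.033 ]
-16.0 104.0 105.0 0.069 0.133
-15.5 103.0 104.0 0.069 0.134
-15.0 104.0 105.0 0.066 0.134
-14.5 103.0 104.0 0.066 0.134
-14.0 101.0 102.0 0.067 0.134
-13.5 98.0 98.0 0.064 0.134
-13.0 98.0 98.0 0.064 0.135
-12.5 100.0 100.0 0.061 0.136
-12.0 100.0 101.0 0.061 0.136
-11.5 102.0 102.0 0.059 0.136
-11.0 103.0 103.0 0.058 0.135
-10.5 104.0 104.0 0.058 0.135
-10.0 107.0 107.0 0.055 0.136
-9.5 109.0 110.0 0.055 0.136
-9.0 111.0 112.0 0.053 0.136
-8.5 111.0 112.0 0.053 0.136
-8.0 111.0 112.0 0.074 0.136
-7.5 111.0 112.0 0.074 0.137
-7.0 115.0 115.0 0.071 0.137
-6.5 115.0 116.0 0.069 0.137
-6.0 112.0 114.0 0.069 0.137
-5.5 110.0 112.0 0.069 0.137
-5.0 111.0 111.0 0.069 0.137
-4.5 112.0 112.0 0.064 0.137
-4.0 111.0 111.0 0.064 0.137
-3.5 111.0 111.0 0.063 0.137
-3.0 112.0 112.0 0.063 0.137
-2.5 113.0 113.0 0.062 0.138
-2.0 114.0 114.0 0.062 0.138
-1.5 114.0 114.0 0.06 0.138
-1.0 114.0 114.0 0.06 0.139
-0.5 114.0 115.0 0.057 0.139
0.0 116.0 116.0
[... 185 characters left out ...]
113.0 113.0 0.07 0.138
4.0 113.0 113.0 0.07 0.138
4.5 112.0 113.0 0.069 0.137
5.0 112.0 112.0 0.069 0.137
5.5 113.0 113.0 0.067 0.137
6.0 113.0 114.0 0.067 0.137
6.5 114.0 114.0 0.064 0.137
7.0 115.0 115.0 0.063 0.138
7.5 115.0 116.0 0.063 0.138
8.0 115.0 116.0 0.081 0.138
8.5 116.0 117.0 0.06 0.138
9.0 114.0 116.0 0.06 0.138
9.5 113.0 115.0 0.056 0.138
10.0 111.0 114.0 0.056 0.138
10.5 107.0 109.0 0.056 0.138
11.0 106.0 107.0 0.056 0.138
11.5 103.0 105.0 0.054 0.137
12.0 102.0 102.0 0.054 0.137
12.5 102.0 101.0 0.051 0.136
13.0 103.0 102.0 0.051 0.137
13.5 106.0 104.0 0.07 0.137
14.0 111.0 108.0 0.07 0.136
14.5 115.0 114.0 0.07 0.136
15.0 117.0 116.0 0.067 0.137
15.5 116.0 117.0 0.067 0.137
```

```bash
sed -i 's/P\[:,2\]>.110)/P[:,2]>.126)/; s/,loss="soft_l1"/,bounds=([.57,-.3,-.003],[.65,.3,.004]),loss="soft_l1"/' gap.py
python3 - <<'E'
from gap import *
p=np.load("w3.npy",allow_pickle=True).item();gap(p)
P,px=cloud(p)
# bed side edges
b=(abs(P[:,2]-.02)<.004)
for y in (.02,.05,.08,.11,.14,.17):
    k=b&(abs(P[:,1]-y)<.003)&(abs(P[:,0]-.61)<.1);print(y,P[k][:,0].min(),P[k][:,0].max())
save(p,"w3crop",(270,70,420,200),5)
E
```

```text
axis x at y=.087 0.610914679141755 yaw deg 3.1534804705461106 dz 0.0008375624701300781 n 2865 s range [-0.0177  0.0151]
-16.0 184.0 184.0 0.136 0.138
-15.5 184.0 184.0 0.135 0.138
-15.0 185.0 186.0 0.135 0.139
-14.5 187.0 187.0 0.135 0.139
-14.0 189.0 189.0 0.135 0.138
-13.5 191.0 191.0 0.135 0.138
-13.0 192.0 192.0 0.135 0.139
-12.5 192.0 192.0 0.135 0.139
-12.0 192.0 192.0 0.135 0.139
-11.5 192.0 192.0 0.135 0.139
-11.0 192.0 192.0 0.135 0.139
-10.5 193.0 193.0 0.135 0.138
-10.0 193.0 193.0 0.135 0.138
-9.5 193.0 193.0 0.136 0.138
-9.0 194.0 193.0 0.135 0.138
-8.5 192.0 192.0 0.135 0.138
-8.0 191.0 191.0 0.135 0.138
-7.5 191.0 191.0 0.135 0.138
-7.0 191.0 190.0 0.134 0.138
-6.5 191.0 191.0 0.134 0.138
-6.0 191.0 191.0 0.134 0.138
-5.5 191.0 190.0 0.133 0.137
-5.0 186.0 184.0 0.133 0.136
-4.5 173.0 168.0 0.051 0.135
-4.0 151.0 143.0 0.051 0.135
-3.5 122.0 116.0  
-3.0 98.0 92.0  
-2.5 84.0 83.0  
-2.0 80.0 79.0  
-1.5 79.0 79.0  
-1.0 79.0 79.0  
-0.5 79.0 79.0  
0.0 79.0 79.0  
0.5 81.0 81.0  
1.0 86.0 87.0 0.133 0.135
1.5 96.0 97.0 0.132 0.135
2.0 105.0 106.0 0.132 0.136
2.5 110.0
[... 316 characters left out ...]
.136 0.139
8.5 196.0 196.0 0.135 0.139
9.0 195.0 195.0 0.135 0.139
9.5 195.0 196.0 0.135 0.139
10.0 195.0 195.0 0.136 0.139
10.5 195.0 195.0 0.135 0.138
11.0 195.0 195.0 0.135 0.138
11.5 195.0 195.0 0.135 0.138
12.0 196.0 196.0 0.135 0.138
12.5 197.0 197.0 0.135 0.138
13.0 198.0 198.0 0.136 0.139
13.5 199.0 199.0 0.135 0.139
14.0 199.0 199.0 0.135 0.138
14.5 194.0 195.0 0.136 0.138
15.0 182.0 184.0 0.133 0.138
15.5 155.0 159.0 0.117 0.138
0.02 0.5407914292247419 0.6894378009394313
0.05 0.5386414873973897 0.6884007867464356
0.08 0.5364655930774467 0.6859521850253502
0.11 0.5346337058231738 0.6851149137541259
0.14 0.5341482174897202 0.6835273201811283
0.17 0.5259450829425887 0.6820201775519555
```

View pics/w3crop.png

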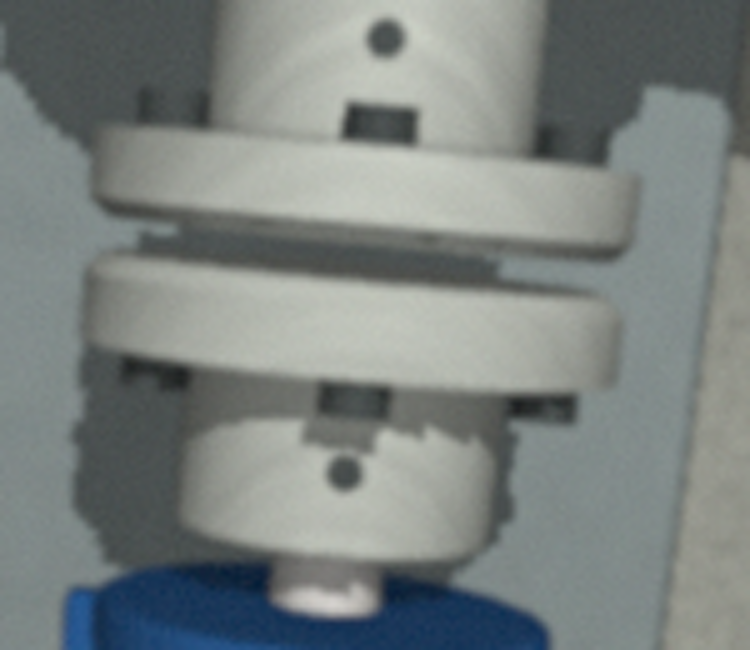

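Shaft yaw is about 3.2° and the gap is about 5 mm, centred near (0.611, 0.086). I'm bringing the tip just above it.

>>> apply_moves(
  linear=[
    [0.033,0.0076,0],
    [0.0659,0.0151,0],
    [0.0659,0.0151,0.01],
    [0.0659,0.0151,0.03],
    [0.0659,0.0151,0.05],
    [0.0659,0.0151,0.053],
    [0.0659,0.0151,0.053],
    [0.0659,0.0151,0.053],
  ],
  spin=[0.04,0.083,0.083,0.083,0.083,0.083,0.083,0.083],
  claw=[0.005,0.005,0.005,0.005,0.005,0.005,0.005,0.005],
)

```text
clock: 10.5
eef_pos: [0.6114, 0.0865, 0.2722]
orientation: [[-0.057, 0.998, 0.002], [0.998, 0.057, 0.0], [0.0, 0.002, -1.0]]
ft_force: [-0.5, -0.1, -1.1]
gripper_width: 0.14
finger_force: 49.1
```

```bash
python3 - <<'E'
from gap import *
o=get_obs();print(o["clock"],o["eef_pos"],o["orientation"],o["gripper_width"],o["ft_force"],o["finger_force"])
ims=[]
for c,w in (("wrist",(230,60,430,260)),("side",(350,200,450,300))):
    p=grab_frame(c)
    im=p["color"][w[1]:w[3],w[0]:w[2],::-1];ims.append(cv2.resize(im,(400,400),interpolation=cv2.INTER_CUBIC))
    for n in ["gauge_tip","pump_edge","motor_edge","gauge_grip"]:
        for q in tip_of(n,p)[:2]: print(c,n,np.array(q["at"]),round(q["p"],2),pt(p,q["at"],1))
    X=[[.6111,.0858,z] for z in (.133,.149,.27)]; print("pred",proj(p,X))
    np.save(c+"4.npy",p,allow_pickle=True)
cv2.imwrite("pics/near.png",np.hstack(ims))
E
```

```text
10.5 [0.6114 0.0865 0.2722] [[-0.0567  0.9984  0.0016]
 [ 0.9984  0.0567  0.0002]
 [ 0.0001  0.0016 -1.    ]] 0.13978726750314474 [-0.5097 -0.0536 -1.1449] 49.142730832099915
wrist gauge_tip [322.8 242.1] 0.58 [0.6115 0.0873 0.1645]
wrist pump_edge [322.6 233.9] 0.86 [0.6117 0.0826 0.1327]
wrist pump_edge [324.3 346.4] 0.16 [0.6112 0.0974 0.294 ]
wrist motor_edge [322.  228.7] 0.91 [0.6113 0.0828 0.1209]
wrist gauge_grip [324.7 346.1] 0.91 [0.6113 0.0973 0.2937]
pred [[321.9824 229.4086]
 [321.9717 236.624 ]
 [321.8261 338.0975]]
side gauge_tip [130.9 299.9] 0.97 [ 0.5309 -0.4515  0.0012]
side gauge_tip [113.  318.8] 0.9 [ 0.5829 -0.475   0.0006]
side pump_edge [396.9 265.8] 0.87 [0.6047 0.0877 0.1257]
side motor_edge [402.3 262.4] 0.86 [0.6068 0.0965 0.1353]
side gauge_grip [ 51.9 343.7] 0.88 [ 0.6621 -0.5589  0.0242]
side gauge_grip [ 70.4 303.2] 0.81 [ 0.5454 -0.5664  0.0142]
pred [[396.9108 265.0896]
 [397.7041 258.4498]
 [404.3597 203.2276]]
```

View pics/near.png

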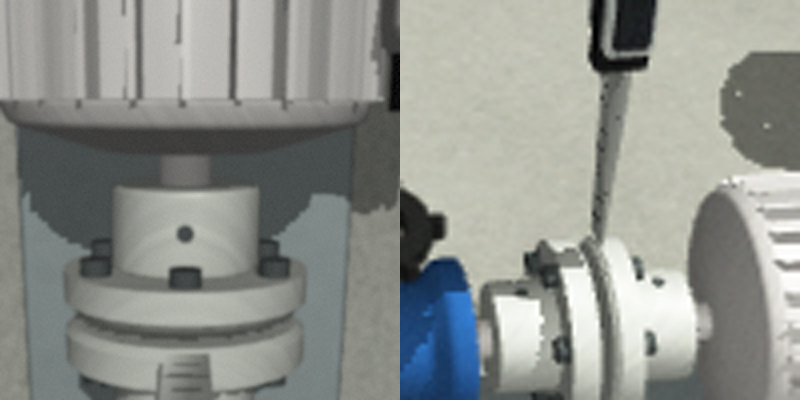

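The wrist half shows the tip at about row 236, and the side half shows it over the dark gap line near (399,259). I'll quantify the lateral offset in the side view before inserting.

```bash
python3 - <<'E'
from gap import *
th=np.radians(3.15);d=np.array([-np.sin(th),np.cos(th),0]);n=np.array([np.cos(th),np.sin(th),0]);c=np.array([.6110,.087,0])
S=np.arange(-12,12.1,1)/1000
for cam,ks in (("wrist",[(-14,.0),(14,.0),(-18,0),(18,0)]),("side",[(10,0),(14,0),(20,0),(25,0)])):
    p=np.load(cam+"4.npy",allow_pickle=True).item();g=cv2.cvtColor(p["color"],cv2.COLOR_RGB2GRAY).astype(np.float32)
    print(cam,"s mm   ",*(S*1000).astype(int))
    for k,_ in ks:
        k/=1000;z=.091+np.sqrt(.042**2-k*k)
        q=proj(p,c+[0,0,z]+S[:,None]*d+k*n).astype(np.float32)
        print(int(k*1000),*cv2.remap(g,q[:,:1],q[:,1:],1)[:,0].round().astype(int))
    # blade: lines along s at several heights, at x plane of the blade
    for z in (.151,.155,.165,.175,.185):
        q=proj(p,c+[0,0,z]+S[:,None]*d+(.007*n if cam=="side" else 0)).astype(np.float32)
        print("blade z",z,*cv2.remap(g,q[:,:1],q[:,1:],1)[:,0].round().astype(int))
    P,px=cloud(p);t=(P-c)@d;kk=(P-c)@n
    for z in (.150,.155,.16,.17,.18,.19,.2):
        m=(abs(P[:,2]-z)<.003)&(abs(kk)<.02)&(abs(t)<.02)
        if m.any():print("cloud z",z,m.sum(),"s",np.percentile(t[m],[5,50,95])*1000,"k",np.percentile(kk[m],[3,97])*1000)
E
```

```text
wrist s mm    -12 -11 -10 -9 -8 -7 -6 -5 -4 -3 -2 -1 0 1 2 3 4 5 6 7 8 9 10 11 12
-14 170 169 169 172 175 177 174 164 131 111 98 82 77 87 99 128 163 173 172 172 173 174 174 175 176
14 176 174 176 176 176 176 176 165 129 113 103 84 78 88 106 134 167 175 176 176 177 178 179 179 180
-18 167 167 167 169 172 170 171 160 131 112 108 97 77 82 89 125 159 169 168 171 170 171 169 167 165
18 172 172 174 174 173 173 172 162 130 112 109 98 76 85 97 131 165 172 174 174 175 175 176 174 172
blade z 0.151 93 115 127 120 97 108 132 131 115 135 144 151 169 155 118 106 84 74 84 101 131 168 181 184 181
blade z 0.155 111 92 108 123 123 108 95 125 135 118 128 143 147 168 161 122 108 88 75 82 99 126 166 181 184
blade z 0.165 87 103 113 115 103 93 116 126 119 97 117 134 125 123 142 145 165 163 122 108 87 74 84 102 136
blade z 0.175 105 108 108 100 90 108 113 113 92 106 123 123 103 103 132 130 118 141 144 162 165 123 108 85 74
blade z 0.185 108 109 97 85 106 107 108 97 93 110 114 110 93 115 126 118 96 124 134 113 137 144 159 168 125
cloud z 0.15 21 s [-0.8095 -0.6381 -0.327 ] k [-5.7329  6.4824]
cloud z 0.155
[... 1147 characters left out ...]
 187 187 185 185 185 186 186 185
blade z 0.175 188 190 190 188 184 181 156 120 101 85 79 82 113 134 145 160 180 185 185 183 182 181 181 183 184
blade z 0.185 188 188 188 188 189 175 153 123 91 91 95 111 124 129 141 161 173 184 185 185 187 187 187 187 187
cloud z 0.15 8 s [-0.6892  0.1726  1.4346] k [-3.5015  7.4692]
cloud z 0.155 10 s [-0.7242 -0.2843  0.8641] k [-4.5122  7.1331]
cloud z 0.16 10 s [-0.8548 -0.2541  1.3591] k [-4.887   7.8126]
cloud z 0.17 11 s [-1.5314 -0.9572  1.2969] k [-7.3184  9.5459]
cloud z 0.18 9 s [-1.7424 -1.0835  1.8165] k [-0.7956  9.0194]
cloud z 0.19 14 s [-2.5247 -0.8625  3.1211] k [-3.4708  9.0535]
cloud z 0.2 19 s [-2.6897 -1.8064  3.7704] k [-6.4882  8.5693]
```

Blade and gap centre agree within about 0.4 mm and the blade is upright, so I'm inserting.

>>> apply_moves(
  linear=[
    [0,0,0.01],
    [0,0,0.02],
    [0,0,0.03],
    [0,0,0.036],
    [0,0,0.04],
    [0,0,0.04],
  ],
  spin=[0,0,0,0,0,0],
  claw=[0.005,0.005,0.005,0.005,0.005,0.005],
)

```text
clock: 11.75
eef_pos: [0.6108, 0.0867, 0.2309]
orientation: [[-0.057, 0.998, -0.0], [0.998, 0.057, -0.0], [-0.0, -0.0, -1.0]]
ft_force: [-0.2, 0.3, 0.1]
gripper_width: 0.132
finger_force: 49.3
```

>>> apply_moves(
  linear=[
    [0,0,0.001],
    [0,0,0.003],
    [0,0,0.004],
    [0,0,0.004],
  ],
  spin=[0,0,0,0],
  claw=[0.005,0.005,0.005,0.005],
)

```text
clock: 12.25
eef_pos: [0.6108, 0.0868, 0.2271]
orientation: [[-0.057, 0.998, -0.0], [0.998, 0.057, -0.0], [-0.0, -0.0, -1.0]]
ft_force: [0.2, 0.6, -0.7]
gripper_width: 0.128
finger_force: 49.3
```

>>> apply_moves(
  linear=[
    [0,0,0.001],
    [0,0,0.002],
    [0,0,0.003],
    [0,0,0.003],
  ],
  spin=[0,0,0,0],
  claw=[0.005,0.005,0.005,0.005],
)

```text
clock: 12.75
eef_pos: [0.6108, 0.0868, 0.2241]
orientation: [[-0.057, 0.998, -0.0], [0.998, 0.057, -0.0], [-0.0, -0.0, -1.0]]
ft_force: [0.0, 0.5, -0.7]
gripper_width: 0.136
finger_force: 49.3
```

>>> apply_moves(
  linear=[
    [0,0,0.001],
    [0,0,0.002],
    [0,0,0.002],
  ],
  spin=[0,0,0],
  claw=[0.005,0.005,0.005],
)

```text
clock: 13.12
eef_pos: [0.6108, 0.0868, 0.2221]
orientation: [[-0.057, 0.998, -0.0], [0.998, 0.057, -0.0], [-0.0, -0.0, -1.0]]
ft_force: [-0.5, -0.5, -1.7]
gripper_width: 0.135
finger_force: 49.3
```

>>> apply_moves(
  linear=[
    [0,0,0.001],
    [0,0,0.002],
    [0,0,0.002],
  ],
  spin=[0,0,0],
  claw=[0.005,0.005,0.005],
)

```text
clock: 13.5
eef_pos: [0.6108, 0.0868, 0.2201]
orientation: [[-0.057, 0.998, -0.0], [0.998, 0.057, -0.0], [-0.0, -0.0, -1.0]]
ft_force: [0.3, -0.6, -0.3]
gripper_width: 0.133
finger_force: 49.3
```

>>> apply_moves(
  linear=[
    [0,0,0.001],
    [0,0,0.002],
    [0,0,0.002],
  ],
  spin=[0,0,0],
  claw=[0.005,0.005,0.005],
)

```text
clock: 13.88
eef_pos: [0.6108, 0.0867, 0.2181]
orientation: [[-0.057, 0.998, -0.0], [0.998, 0.057, -0.0], [-0.0, -0.0, -1.0]]
ft_force: [-0.2, -0.2, -1.1]
gripper_width: 0.135
finger_force: 49.3
```

>>> apply_moves(
  linear=[
    [0,0,0.001],
    [0,0,0.0015],
    [0,0,0.0015],
  ],
  spin=[0,0,0],
  claw=[0.005,0.005,0.005],
)

```text
clock: 14.25
eef_pos: [0.6109, 0.0868, 0.2166]
orientation: [[-0.057, 0.998, -0.0], [0.998, 0.057, -0.0], [-0.0, -0.0, -1.0]]
ft_force: [-0.6, 0.1, -0.6]
gripper_width: 0.132
finger_force: 49.3
```

```bash
python3 - <<'E'
from g import *
o=get_obs();print(o["clock"],o["eef_pos"],o["ft_force"],o["moment"])
p=grab_frame("wrist");save(p,"in1",(250,150,410,270),5)
th=np.radians(3.15);d=np.array([-np.sin(th),np.cos(th),0]);n=np.array([np.cos(th),np.sin(th),0]);c=np.array([.6110,.087,0])
P,px=cloud(p);t=(P-c)@d;kk=(P-c)@n
for z in (.14,.145,.15,.155,.16,.17,.18,.185):
    m=(abs(P[:,2]-z)<.003)&(abs(kk)<.008)&(abs(t)<.02)
    if m.any():print("cloud z",z,m.sum(),"s",np.percentile(t[m],[5,50,95])*1000,"k",np.percentile(kk[m],[3,97])*1000)
E
```

```text
14.25 [0.6109 0.0868 0.2166] [-0.5912  0.1355 -0.6233] [ 0.0202  0.0192 -0.0118]
cloud z 0.14 354 s [ 1.2506  8.1902 14.7586] k [-7.2669  7.2371]
cloud z 0.145 105 s [1.294  1.7326 2.294 ] k [-7.029   6.1233]
cloud z 0.15 111 s [1.4774 1.8674 2.227 ] k [-6.7832  6.2234]
cloud z 0.155 118 s [1.7576 2.0771 2.3881] k [-6.8046  6.2757]
cloud z 0.16 127 s [1.9445 2.2238 2.6376] k [-6.809   6.5531]
cloud z 0.17 137 s [2.3608 2.7021 3.1189] k [-6.8178  6.3054]
cloud z 0.18 18 s [2.6733 3.0285 3.3912] k [-7.1012  6.5837]
cloud z 0.185 17 s [2.8419 3.1792 3.6913] k [-7.1725  6.7021]
```

View pics/in1.png

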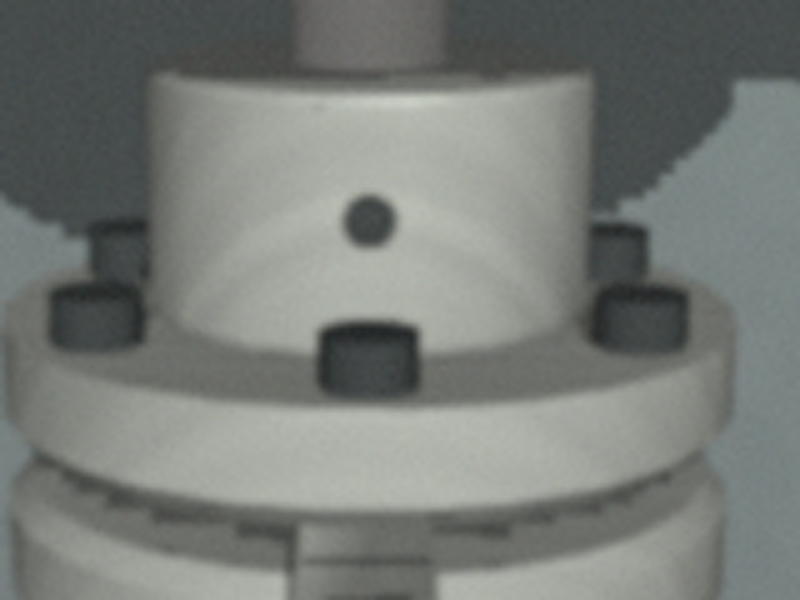

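The blade enters the dark gap centrally at about (323,257), with no contact yet. I'm going on in small steps.

>>> apply_moves(
  linear=[
    [0,0,0.0005],
    [0,0,0.001],
    [0,0,0.001],
  ],
  spin=[0,0,0],
  claw=[0.005,0.005,0.005],
)

```text
clock: 14.68
eef_pos: [0.6109, 0.0867, 0.2156]
orientation: [[-0.057, 0.998, -0.0], [0.998, 0.057, -0.0], [-0.0, -0.0, -1.0]]
ft_force: [-0.5, -0.4, -0.8]
gripper_width: 0.135
finger_force: 49.3
```

>>> apply_moves(
  linear=[
    [0,0,0.0005],
    [0,0,0.001],
    [0,0,0.001],
  ],
  spin=[0,0,0],
  claw=[0.005,0.005,0.005],
)

```text
clock: 15.05
eef_pos: [0.6109, 0.0867, 0.2146]
orientation: [[-0.057, 0.998, -0.0], [0.998, 0.057, -0.0], [-0.0, -0.0, -1.0]]
ft_force: [0.6, -0.4, -0.7]
gripper_width: 0.135
finger_force: 49.3
```

>>> apply_moves(
  linear=[
    [0,0,0.0005],
    [0,0,0.001],
    [0,0,0.001],
  ],
  spin=[0,0,0],
  claw=[0.005,0.005,0.005],
)

```text
clock: 15.42
eef_pos: [0.6108, 0.0867, 0.2136]
orientation: [[-0.057, 0.998, -0.0], [0.998, 0.057, -0.0], [-0.0, -0.0, -1.0]]
ft_force: [-0.5, 0.2, -0.7]
gripper_width: 0.132
finger_force: 49.3
```

>>> apply_moves(
  linear=[
    [0,0,0.0005],
    [0,0,0.001],
    [0,0,0.001],
  ],
  spin=[0,0,0],
  claw=[0.005,0.005,0.005],
)

```text
clock: 15.8
eef_pos: [0.6109, 0.0867, 0.2126]
orientation: [[-0.057, 0.998, -0.0], [0.998, 0.057, -0.0], [-0.0, -0.0, -1.0]]
ft_force: [-1.7, 0.3, 0.1]
gripper_width: 0.132
finger_force: 49.3
```

>>> apply_moves(
  linear=[
    [0,0,0.0005],
    [0,0,0.001],
    [0,0,0.001],
  ],
  spin=[0,0,0],
  claw=[0.005,0.005,0.005],
)

```text
clock: 16.18
eef_pos: [0.6109, 0.0867, 0.2116]
orientation: [[-0.057, 0.998, -0.0], [0.998, 0.057, -0.0], [-0.0, -0.0, -1.0]]
ft_force: [1.3, 0.1, -1.2]
gripper_width: 0.133
finger_force: 49.3
```

>>> apply_moves(
  linear=[
    [0,0,0.0005],
    [0,0,0.001],
    [0,0,0.001],
  ],
  spin=[0,0,0],
  claw=[0.005,0.005,0.005],
)

```text
clock: 16.55
eef_pos: [0.6109, 0.0867, 0.2106]
orientation: [[-0.057, 0.998, -0.0], [0.998, 0.057, -0.0], [-0.0, -0.0, -1.0]]
ft_force: [-0.2, -0.8, -1.9]
gripper_width: 0.137
finger_force: 49.3
```

>>> apply_moves(
  linear=[
    [0,0,0.0005],
    [0,0,0.001],
    [0,0,0.001],
  ],
  spin=[0,0,0],
  claw=[0.005,0.005,0.005],
)

```text
clock: 16.92
eef_pos: [0.6109, 0.0867, 0.2096]
orientation: [[-0.057, 0.998, -0.0], [0.998, 0.057, -0.0], [-0.0, -0.0, -1.0]]
ft_force: [0.2, -1.5, -1.2]
gripper_width: 0.139
finger_force: 49.3
```

>>> apply_moves(
  linear=[
    [0,0,0.0005],
    [0,0,0.001],
    [0,0,0.001],
  ],
  spin=[0,0,0],
  claw=[0.005,0.005,0.005],
)

```text
clock: 17.3
eef_pos: [0.6109, 0.0867, 0.2086]
orientation: [[-0.057, 0.998, -0.0], [0.998, 0.057, -0.0], [-0.0, -0.0, -1.0]]
ft_force: [0.9, -1.0, -0.5]
gripper_width: 0.129
finger_force: 49.3
```

>>> apply_moves(
  linear=[
    [0,0,0.0005],
    [0,0,0.001],
    [0,0,0.001],
  ],
  spin=[0,0,0],
  claw=[0.005,0.005,0.005],
)

```text
clock: 17.68
eef_pos: [0.611, 0.0867, 0.2077]
orientation: [[-0.057, 0.998, 0.0], [0.998, 0.057, -0.0], [-0.0, 0.0, -1.0]]
ft_force: [0.3, -0.9, 1.3]
gripper_width: 0.137
finger_force: 49.4
```

>>> apply_moves(
  linear=[
    [0,0,0.0005],
    [0,0,0.001],
    [0,0,0.001],
  ],
  spin=[0,0,0],
  claw=[0.005,0.005,0.005],
)

```text
clock: 18.05
eef_pos: [0.6111, 0.0867, 0.2069]
orientation: [[-0.057, 0.998, 0.0], [0.998, 0.057, 0.0], [-0.0, 0.0, -1.0]]
ft_force: [0.1, -1.0, 3.7]
gripper_width: 0.135
finger_force: 49.8
```

```bash
python3 - <<'E'
from g import *
o=get_obs();print(o["clock"],o["eef_pos"],o["ft_force"],o["moment"])
p=grab_frame("wrist")
th=np.radians(3.15);d=np.array([-np.sin(th),np.cos(th),0]);n=np.array([np.cos(th),np.sin(th),0]);c=np.array([.6110,.087,0])
P,px=cloud(p);t=(P-c)@d;kk=(P-c)@n
for z in (.145,.15,.155,.16,.17):
    m=(abs(P[:,2]-z)<.002)&(abs(kk)<.006)&(abs(t)<.02)
    if m.any():print("cloud z",z,m.sum(),"s",np.percentile(t[m],[5,50,95])*1000, "centre",np.median(t[m])*1000-(1+.04*(z-(o["eef_pos"][2]-.1218))*1000))
g=cv2.cvtColor(p["color"],cv2.COLOR_RGB2GRAY).astype(np.float32)
S=np.arange(-9,9.1,.5)/1000
for k in (-.014,-.010,.01,.014):
    q=proj(p,c+[0,0,.091+np.sqrt(.042**2-k*k)]+S[:,None]*d+k*n).astype(np.float32)
    print(k,*cv2.remap(g,q[:,:1],q[:,1:],1)[:,0].round().astype(int))
E
```

```text
18.05 [0.6111 0.0867 0.2069] [ 0.113  -1.024   3.6759] [-0.2997  0.0818  0.0139]
cloud z 0.145 65 s [1.5804 1.9329 2.2949] centre -1.4628789227664276
cloud z 0.15 75 s [1.7476 2.0836 2.3782] centre -1.51222790437096
cloud z 0.155 82 s [1.8917 2.3278 2.7162] centre -1.467999310082484
cloud z 0.16 81 s [2.2028 2.5657 2.8863] centre -1.4300755423562164
-0.014 173 175 174 173 174 172 173 169 157 138 118 108 111 108 108 107 100 90 84 84 89 97 101 118 145 165 173 172 170 171 171 171 171 171 171 173 173
-0.01 175 176 177 179 176 176 177 175 166 148 125 111 109 110 109 105 96 82 76 78 87 96 104 118 143 162 174 176 175 175 175 174 173 173 175 174 174
0.01 176 177 176 176 177 177 177 174 164 144 123 111 106 110 108 109 109 106 97 88 87 93 102 119 149 168 177 178 177 177 176 175 175 175 176 177 178
0.014 175 175 176 175 173 174 175 172 160 138 116 110 109 110 111 107 97 85 76 79 91 100 110 128 150 167 174 175 173 171 173 175 175 176 174 173 176
```

Contact has begun: net push about 4.5 N and little side load. The blade is upright, so I'll take it to about 6–7 N.

>>> apply_moves(
  linear=[
    [0,0,0.0004],
    [0,0,0.0008],
    [0,0,0.0008],
    [0,0,0.0008],
  ],
  spin=[0,0,0,0],
  claw=[0.005,0.005,0.005,0.005],
)

```text
clock: 18.6
eef_pos: [0.6111, 0.0867, 0.2062]
orientation: [[-0.057, 0.998, 0.001], [0.998, 0.057, 0.0], [-0.0, 0.001, -1.0]]
ft_force: [0.3, -1.0, 5.9]
gripper_width: 0.136
finger_force: 50.2
```

>>> apply_moves(
  linear=[
    [0,0,0],
    [0,0,0],
    [0,0,0],
  ],
  spin=[0,0,0],
  claw=[0.005,0.005,0.005],
)

```text
clock: 18.98
eef_pos: [0.6111, 0.0867, 0.2062]
orientation: [[-0.057, 0.998, 0.001], [0.998, 0.057, 0.0], [-0.0, 0.001, -1.0]]
ft_force: [-0.2, -1.2, 5.6]
gripper_width: 0.136
finger_force: 50.2
```

Net push is about 6.5 N. I'll check whether the gauge has slipped or tilted in the fingers by comparing this wrist image with the one from before contact.

```bash
python3 - <<'E'
from g import *
a=np.load("wrist4.npy",allow_pickle=True).item();p=grab_frame("wrist")
G=[cv2.cvtColor(q["color"],cv2.COLOR_RGB2GRAY) for q in (a,p)]
for (x0,y0,x1,y1) in ((312,255,334,275),(310,268,336,292),(308,280,338,305),(305,320,345,370)):
    T=G[0][y0:y1,x0:x1];r=cv2.matchTemplate(cv2.resize(G[1][y0-15:y1+15,x0-15:x1+15],None,fx=4,fy=4,interpolation=2),cv2.resize(T,None,fx=4,fy=4,interpolation=2),cv2.TM_CCOEFF_NORMED)
    _,m,_,l=cv2.minMaxLoc(r);print((x0,y0),round(m,3),"shift px",l[0]/4-15,l[1]/4-15)
o=get_obs();tip=o["eef_pos"][2]-.1218
th=np.radians(3.15);d=np.array([-np.sin(th),np.cos(th),0]);n=np.array([np.cos(th),np.sin(th),0]);c=np.array([.6110,.087,0])
P,px=cloud(p);t=(P-c)@d;kk=(P-c)@n
for z in (.142,.146,.15,.154,.158,.162,.166):
    m=(abs(P[:,2]-z)<.002)&(abs(kk)<.006)&(abs(t)<.02)
    if m.any():print(z,m.sum(),"centre",(np.median(t[m])*1000-(1+.04*(z-tip)*1000)).round(2))
print(o["clock"],o["ft_force"],o["moment"])
E
```

```text
(312, 255) 0.792 shift px -2.5 8.75
(310, 268) 0.994 shift px 0.25 0.0
(308, 280) 0.987 shift px 0.0 0.0
(305, 320) 0.759 shift px 0.25 0.25
0.142 65 centre -1.5
0.146 65 centre -1.41
0.15 79 centre -1.45
0.154 79 centre -1.49
0.158 68 centre -1.46
0.162 91 centre -1.44
0.166 22 centre -1.39
19.025 [-1.1466 -1.1596  4.8583] [-0.3532  0.0289 -0.0623]
```

>>> apply_moves(
  linear=[
    [0,0,0.0003],
    [0,0,0.0003],
    [0,0,0.0003],
    [0,0,0.0003],
  ],
  spin=[0,0,0,0],
  claw=[0.005,0.005,0.005,0.005],
)

```text
clock: 19.52
eef_pos: [0.6111, 0.0867, 0.206]
orientation: [[-0.057, 0.998, 0.001], [0.998, 0.057, 0.0], [0.0, 0.001, -1.0]]
ft_force: [-1.1, -1.5, 6.7]
gripper_width: 0.138
finger_force: 50.4
```

```bash
python3 -c "
from plant import *
o=get_obs();print(o['clock'],o['eef_pos'],o['ft_force'],o['finger_force'])
print(sign_off())"
```

```text
19.525 [0.61112317 0.0867039  0.20596942] [-1.13535501 -1.51520123  6.68381467] 50.37277579307556
the job is handed in; nothing more can be done
None
```

I handed the job in at 19.5 s: the taper gauge is held by its handle, blade upright between the flange faces and pushed down with about 7 N, with the forces pointing to contact on both; the gap reads about 5.9 mm and no other tools or parts were touched.

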